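# Back off a left-hand push-to-turn clamp knob and take away the forked strap

## Task

Free the aluminium bracket on the bench fixture: its orange clamp knob has a left-hand thread and only drives while it is pushed down, so press it firmly but never hard and turn it clockwise (seen from above) until the nut under it has backed off by at least 140 degrees. Only then lift the blue forked strap by its yellow handle just clear of the bracket, draw it back off the stud and lay it flat in the red tray without dropping it. Leave the spray can, the jar and the screwdriver as they stand.

Things in the scene. Friction and masses are not known exactly. Their poses are not given: they have to be found in the camera images.
- knob_grip (a point): Grip point of the orange knob, on its vertical axis, 21 mm above the knob's disc (54 mm across, 8 mm thick). Finger bar on the disc: 44 mm long (x of this frame), 14 mm wide (y, the width to grip), 36 mm tall, 15 mm of it above this point. Unpushed, the knob turns idly. Pushed down against a soft spring (2 to 7 N) it meets the clutch ring after 1 to 8 mm, never known beforehand; pressing on drives the nut.
- nut (a joint): Turn of the nut under the knob, rad: 0 = tight on the strap; grows as it is backed off CLOCKWISE seen from above (left-hand thread), to a stop at 3.6. About 0.2 N m turns it under the press; it stays where it is left. It rises 2.5 mm per rad. A white pointer with a round end, reaching 45 mm from the axis, turns with it below the knob.
- knob: The same knob; origin at the underside of its disc, 29 mm below the grip point, same axes. Usually 16 to 21 N in all on the hand carries the nut round; press more if the nut slips, but 26 N on the hand is too much. The nut lifts the knob 2.5 mm per rad as it backs off: let the hand come up with it, or the press grows fast (20 N per mm).
- clutch: Friction clutch on top of the nut, under the knob, with a brass ring 47 mm across, sprung at 20 N/mm and worn by an unknown amount, so its height must be felt. Origin on the axis at the underside of the nut: it shows the nut's place, not the ring's. It turns and rises with the nut. The knob must not press on it with more than 25 N.
- strap_handle (a point): Centre of the strap's yellow handle, an upright fin 26 mm long (x, along the strap), 12 mm wide (y, the width to grip), 36 mm tall, 18 mm above the strap's top and 28 mm above its underside; it is at x = -33, z = +23 mm from the strap's centre. In place, the stud is 70 mm from here along +x.
- strap_mid (a point): Centre of the blue steel strap, 126 mm long (x), 40 wide (y), 10 thick, 0.28 kg. Its slot, open at the +x end, 16 mm wide, straddles the stud. Two 2.5 mm toes under the fork ends hook over the bracket's far edge: lift it 3 to 5 mm (the nut's 36 mm flange stops it higher), then draw it back along -x; after 50 mm it is clear and can be raised.
- stud_foot (a point): Foot of the upright 10 mm stud on the fixed fixture's steel base, 20 mm above the bench; +x points to the fork's open end, the strap's tail is at -x. Base: x -107 to +43 mm, y +-50 mm. The clamped aluminium bracket, fixed on the base, is 3.5 mm thick, 30 mm wide (x), 158 mm long (y); its turned ends stand 35 mm above the bench.
- tray: Red open tray, fixed on the bench, 210 mm (x) by 150 mm (y) outside, 26 mm high, walls and floor 4 to 5 mm; origin at the centre of its underside on the bench.
- can_mid (a point): Spray can, 54 mm across, 130 mm tall, standing; this point at half height. To be left alone.
- jar_mid (a point): Amber jar with black lid, 52 mm across, 65 mm tall, standing; point at half height. To be left alone.
- driver_grip (a point): Grip of a red screwdriver 180 mm long lying on the bench. To be left alone.
Not all that is in view belongs to the job. Of the things shaped like the part that bears strap_handle, the blue one is meant.

How it is judged:
By the outcome, as a careful person would: the job done as asked, in the order asked, and still so for the second after the job is handed in, with the robot touching nothing.
It also fails if it takes over 72 s, if anything falls off the work surface, if the arm or the gripper's body presses on something with over 40 N, if the wrist force passes 120 N, or if a joint passes its speed limit or range.

## Robot

A 6-joint arm with a two-finger parallel gripper is mounted at the origin on the work surface. World frame = base frame: x ahead of the robot, y to its left, z up, the work surface at z = 0. Lengths are in m, angles in degrees, forces in N, time in s.
With the tool pointing down it reaches from about 0.3 to 0.75 m from the base axis. Payload 8.5 kg.
Tool frame: the origin (TCP) lies at the very end of the fingers, on their centre line; the grasp point (between the pads) lies 19 mm behind it; z points along the fingers, y is the line along which they close (so a half turn about z gives the same grasp; the last joint's range is limited). The gripper opens to 85 mm and grips with 20 to 120 N. Pads are 22 mm wide; open, the fingers measure 114 mm over their backs; the gripper's body (76 mm by 85 mm) begins 54 mm behind the grasp point. The pads swing forward as they close: fully open they stand 13 mm farther back than shut.
Start: joints at [-85.101, 21.807, 74.336, -0, 83.858, -12.336], TCP at [0.163, -0.525, 0.198] pointing down, gripper open.
Joint ranges: [-178.18, 178.18], [-50.72, 133.34], [12.68, 142.11], [-81.47, 261.47], [9.98, 163.14], [-165.26, 165.26]. Speed limits (degrees/s): [136.94, 136.94, 180, 180, 180, 180].

## Interface

Orientations are given as a 3x3 rotation matrix whose columns are the frame's x, y, z axes.
In Python, from rig import env, optics, spotter gives the robot as it stands.
- The arm moves only by the shell command python3 -m crank 'ROWS' [FORCE]. ROWS is JSON, one flat list of numbers, 5 for each row, row after row: the finger opening in cm, from 0 to 8.54, then the shift along the tool's x, y, z in cm, then the turn about the tool's z in rad. A call has exactly 8 rows; each row shifts and turns the commanded pose from where the row before left it, along the tool's axes as they then stand; what a row does not reach is not made up. A row lasts 1/12 s, in which the tool goes at most 41.7 mm and 7.16 degrees, less where a joint would pass 70% of its speed; a pose out of reach is approached as far as the arm can. A call is refused whole if a number of a shift passes 4.17 or a number of a turn 0.125, either way. A call with a gripper value outside its range is refused whole. The fingers move at their own pace and stop on an object; FORCE is the grip in N (left out, the last holds). Time passes only in rows, so rows that do not move let the fingers close, or fill a call up. It gives the time, the measured TCP pose, the force, the opening and the grip force at its end, in the units of the state.
- env.observe(): the state, without advancing time (a new reading comes with each control period).
- optics.get_image(name): name is "side" or "top" or "wrist"; returns a dict with "color" (480x640x3 uint8, red, green, blue), "intrinsics" (3x3 intrinsics, pixels), "pose" (4x4, takes a point from camera to world coordinates). Camera axes: x right, y up, looking along -z (the intrinsics and any distortion apply to the point x, -y, -z); pixel columns grow to the right and rows downward; lengths in m; the calibration is good to about 2 mm. A picture is of the moment at which its call begins. There is no depth.
- env.close_job(): hands the job in; it is judged then, once.
Trained networks look in a picture, given as the dict that the camera call returned (one of the last four; its "shot" number tells which), for a name from the list of things; names that differ only in an ending like _2 or _b are one class to them, and where a whole thing is asked for, a point or a joint stands for the part that bears it (a point fixed in the world has none). Each returns a list of dicts, best first, with "score" (0 to 1); they miss things now and then, are a little off and sometimes report something else, mostly with a low value. They report only what shows in the picture. A call takes as long as a camera call. They do not tell look-alikes from the thing itself.
- spotter.look_for(picture, query): "at" ([column, row] as shares, 0 to 1, of the picture: columns of its width, rows of its height, amid what is visible of it).
The state is a dict: "time_s": time; "q": joint angles; "qvel": joint speeds; "joint_efforts": joint torques, N m; "position": TCP position; "tool_rot": TCP orientation; "ft_force": force on the tool from outside, world axes, zero at the start; "wrist_torque": the same for the moment, N m; "grip_width": finger opening in m; "gripper_force": force on a finger pad.
Only numpy, scipy, OpenCV 4.12 (cv2) and the standard library are available. Lean on these libraries where they do the work, as an engineer would, in place of code of your own. Each camera call takes 0.05 s, during which the arm holds its last target. There are 200 camera calls.

## Working session

There is one attempt and no reset: what is moved stays moved. The work goes in short steps, Python scripts to look and compute and a shell command to move; the robot and the scene stay as the last step left them, time stands still between calls to the robot, and variables do not carry over. Pictures are saved under pics/ and viewed, at most 10 in all, crops included, and the job is handed in when it is done.

```bash
mkdir -p pics; ls
cat > h.py <<'E'
import numpy as np,cv2
from rig import env,optics,spotter
def ray(p,uv):
    K=np.array(p["intrinsics"]);T=np.array(p["pose"])
    d=np.array([(uv[0]-K[0,2])/K[0,0],-(uv[1]-K[1,2])/K[1,1],-1.])
    return T[:3,3],T[:3,:3]@d
def onz(p,uv,z):
    o,d=ray(p,uv);return o+d*(z-o[2])/d[2]
def proj(p,X):
    K=np.array(p["intrinsics"]);T=np.array(p["pose"])
    c=T[:3,:3].T@(np.array(X)-T[:3,3]);return [K[0,0]*c[0]/-c[2]+K[0,2],K[1,1]*-c[1]/-c[2]+K[1,2]]
def save(p,n):cv2.imwrite("pics/"+n,p["color"][:,:,::-1])
def find(p,q,k=3):
    return [(round(r["score"],2),np.round(np.array(r["at"])*[640,480],1)) for r in spotter.look_for(p,q)[:k]]
def tri(rs):
    A=0;b=0
    for o,d in rs:
        d=d/np.linalg.norm(d);P=np.eye(3)-np.outer(d,d);A=A+P;b=b+P@o
    x=np.linalg.solve(A,b);return x
E
python3 - <<'E'
from h import *
ps={n:optics.get_image(n) for n in("top","side")}
for n,p in ps.items():
    save(p,n+"0.png")
    print(n,[k for k in p],np.round(p["pose"],3).tolist(),np.round(p["intrinsics"],1).tolist())
    for q in "knob_grip knob clutch nut strap_handle strap_mid stud_foot tray can_mid jar_mid driver_grip".split(): print(q,find(p,q))
s=env.observe();print(s)
E
```

```text
pics
top ['color', 'intrinsics', 'pose', 'shot'] [[0.004, 0.994, -0.112, 0.44], [-1.0, 0.006, 0.018, -0.097], [0.018, 0.112, 0.994, 1.28], [0.0, 0.0, 0.0, 1.0]] [[585.1, 0.0, 319.6], [0.0, 585.1, 248.0], [0.0, 0.0, 1.0]]
knob_grip [(0.9, array([338.7, 231.1]))]
knob [(0.86, array([339.2, 234.5]))]
clutch [(0.51, array([252.5, 330.4]))]
nut []
strap_handle [(0.97, array([336.9, 263.5])), (0.7, array([452.3, 177.6]))]
strap_mid [(0.92, array([339.7, 261.9])), (0.69, array([452.3, 176.5]))]
stud_foot [(0.87, array([335.8, 240.9]))]
tray [(0.9, array([196.1, 256.6]))]
can_mid [(0.72, array([285.4, 161.6]))]
jar_mid [(0.58, array([338.3, 264.1])), (0.56, array([254.5, 332. ]))]
driver_grip [(0.58, array([196.2, 150.5]))]
side ['color', 'intrinsics', 'pose', 'shot'] [[0.992, 0.078, -0.1, 0.476], [-0.127, 0.563, -0.817, -1.035], [-0.007, 0.823, 0.568, 0.737], [0.0, 0.0, 0.0, 1.0]] [[532.0, 0.0, 314.8], [0.0, 532.0, 238.3], [0.0, 0.0, 1.0]]
knob_grip [(0.7, array([328.9, 267.5]))]
knob [(0.66, array([325.9, 264.9]))]
clutch [(0.67, array([302.6, 280.2])), (0.62, array([327.4, 277.4]))]
nut [
[... 554 characters left out ...]
2658e+01, -1.23367296e+01]), 'qvel': array([ 0.03892247,  0.03290698,  0.00522061, -0.07240521, -0.07201905,
        0.08816009]), 'joint_efforts': array([ 6.00390990e-05, -4.48332739e+01, -2.31465232e+01, -2.08329557e-04,
        5.42407088e-04,  2.55692193e-06]), 'position': array([ 0.16294033, -0.5252993 ,  0.19763844]), 'tool_rot': array([[ 9.55105571e-01,  2.96265673e-01,  1.99173681e-05],
       [ 2.96265673e-01, -9.55105570e-01, -2.58328344e-05],
       [ 1.13698072e-05,  3.05739165e-05, -9.99999999e-01]]), 'ft_force': array([-0.71051629, -0.37134712,  0.1821444 ]), 'wrist_torque': array([ 0.02326082, -0.05997272, -0.02953514]), 'gripper_force': 0.0, 'grip_width': 0.08523892238657327}
```

View pics/top0.png

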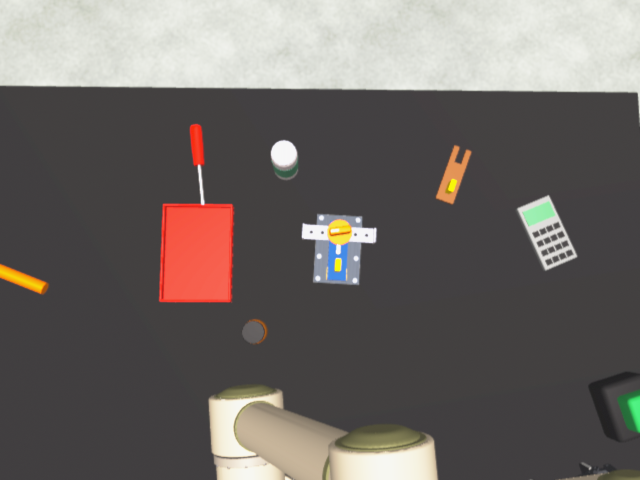

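Run:
```python
import cv2,numpy as np
a=cv2.imread("pics/top0.png")[185:325,270:410];b=cv2.imread("pics/side0.png")[205:345,255:395]
f=lambda x:cv2.resize(x,(400,400),interpolation=cv2.INTER_CUBIC)
cv2.imwrite("pics/c0.png",np.hstack([f(a),f(b)]))
```

```text
(no output)
```

View pics/c0.png

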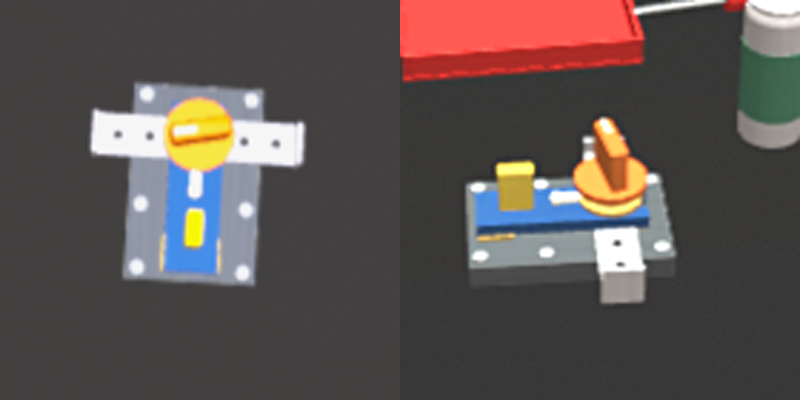

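Run:
```python
from h import *
ps={n:optics.get_image(n) for n in("top","side")}
def T(u,v): return np.round(1000*tri([ray(ps["top"],u),ray(ps["side"],v)]),1)
print("knob",T((338.7,231.1),(328.9,267.5)),"handle",T((336.9,263.5),(297.2,277)))
t=ps["top"]
print("handle top",onz(t,(336.9,263.5),.0515),onz(ps["side"],(297.2,277),.0515))
print("stud foot",onz(t,(335.8,240.9),.02),onz(ps["side"],(325,290.8),.02))
print("tray",onz(t,(196.1,254),.005),[onz(t,c,.026).round(3) for c in((163,205),(233,205),(160,301),(232,301))])
# bar direction, base/strap axes from colours
hsv=cv2.cvtColor(t["color"],cv2.COLOR_RGB2HSV)
m=cv2.inRange(hsv,(100,150,60),(125,255,255));m[:, :310]=0;m[:,370:]=0
pts=np.argwhere(m)[:,::-1];r=cv2.minAreaRect(pts.astype(np.float32));print("blue",r,len(pts))
w=cv2.boxPoints(r);print([onz(t,c,.0335).round(4) for c in w])
# knob disc circle top view
k=cv2.inRange(hsv,(8,150,120),(25,255,255));k[:,:322]=0;k[:,358:]=0;k[:212]=0;k[250:]=0
q=np.argwhere(k)[:,::-1].astype(np.float32);print("disc",cv2.minEnclosingCircle(q))
```

```text
knob [ 614.  -159.5   52.1] handle [ 546.8 -156.8   31.7]
handle top [ 0.54650248 -0.15584822  0.0515    ] [ 0.54344454 -0.18155259  0.0515    ]
stud foot [ 0.59845758 -0.1549181   0.02      ] [ 0.59923093 -0.19570239  0.02      ]
tray [0.56957296 0.14948217 0.005     ] [array([0.674, 0.22 , 0.026]), array([0.675, 0.069, 0.026]), array([0.467, 0.219, 0.026]), array([0.467, 0.066, 0.026])]
blue ((336.9810485839844, 261.3224182128906), (17.85149574279785, 35.879154205322266), 3.3664608001708984) 435
[array([ 0.5154, -0.1356,  0.0335]), array([ 0.5924, -0.14  ,  0.0335]), array([ 0.5903, -0.1783,  0.0335]), array([ 0.5134, -0.1737,  0.0335])]
disc ((339.2075500488281, 231.64151000976562), 12.17809772491455)
```

Run:
```python
from h import *
ps={n:optics.get_image(n) for n in("top","side")}
def T(u,v): return np.round(1000*tri([ray(ps["top"],u),ray(ps["side"],v)]),1)
print(T((337.8,263.5),(295.3,270.5)),T((338.7,231.1),(329.2,258.5)), T((339.2,231.6),(328.7,267.8)))
# pixel top of jar / can sanity, yellow handle mask
for n in ps:
  hsv=cv2.cvtColor(ps[n]["color"],cv2.COLOR_RGB2HSV);m=cv2.inRange(hsv,(26,120,100),(34,255,255))
  c=cv2.connectedComponentsWithStats(m);print(n,[(s.tolist(),g.round(1)) for s,g in zip(c[2][1:],c[3][1:]) if s[4]>20])
t=ps["top"]; a=np.array(env.observe()["position"]); print([proj(ps[n],a) for n in ps])
print(onz(t,(338,264),.0695), [onz(t,(338,264),.0515)], onz(t,(339.2,231.6),.06),onz(t,(339.2,231.6),.05))
# bar dir by brightness in knob
cv2.imwrite("pics/k.png",cv2.resize(t["color"][212:252,319:359,::-1],(480,480),interpolation=cv2.INTER_CUBIC))
```

```text
[ 544.2 -157.8   50.4] [ 612.7 -158.5   74.7] [ 613.2 -160.6   52.2]
top [([448, 179, 9, 13, 71], array([452. , 184.9])), ([328, 221, 24, 23, 262], array([339.7, 232.2])), ([335, 259, 6, 12, 69], array([337.5, 264.6]))]
side [([289, 262, 13, 4, 23], array([295.3, 263.8])), ([401, 348, 16, 7, 33], array([408.2, 351.9]))]
[[np.float64(545.9325853422251), np.float64(470.3037325809605)], [np.float64(29.231241036663107), np.float64(378.55549206191256)]]
[ 0.5439197  -0.15727883  0.0695    ] [array([ 0.54545795, -0.15816987,  0.0515    ])] [ 0.61323461 -0.16023933  0.06      ] [ 0.61465065 -0.16075477  0.05      ]
```

View pics/k.png

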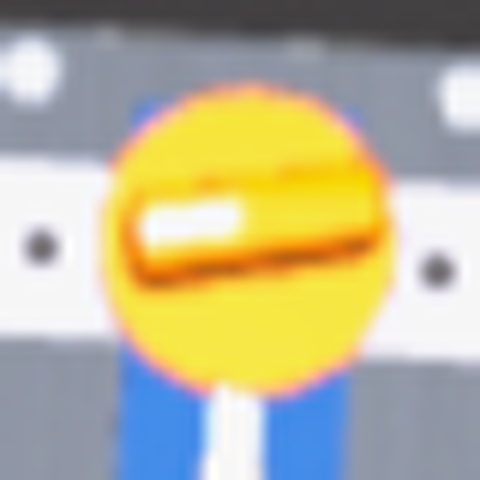

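```bash
python3 -m crank '[5,3.36,-1.345,0,0,5,3.36,-1.345,0,0,5,3.36,-1.345,0,0,5,3.36,-1.345,0,0,5,3.36,-1.345,0,0,5,3.36,-1.345,0,0,5,3.36,-1.345,0,0,5,3.36,-1.345,0,0]' 60
python3 -m crank '[5,3.36,-1.345,0,0,5,3.36,-1.345,0,0,5,3.36,-1.345,0,0,5,3.36,-1.345,0,0,5,3.36,-1.345,0,0,5,3.36,-1.345,0,0,5,3.36,-1.345,0,0,5,3.36,-1.345,0,0]'
python3 -m crank '[4,0,0,0.2,-0.089,4,0,0,0.2,-0.089,4,0,0,0.2,-0.089,4,0,0,0.2,-0.089,4,0,0,0.2,-0.089,4,0,0,0.2,-0.089,4,0,0,0.2,-0.089,4,0,0,0.2,-0.089]'
python3 -m crank '[4,0,0,0.2,-0.1,4,0,0,0.2,-0.1,4,0,0,0.2,-0.1,4,0,0,0.2,-0.1,4,0,0,0.2,-0.1,4,0,0,0.2,-0.1,4,0,0,0.2,-0.1,4,0,0,0.2,-0.012]'
python3 - <<'E'
from h import *
p=optics.get_image("wrist");save(p,"w1.png");s=env.observe()
print(s["time_s"],s["q"].round(1),s["position"].round(4),s["tool_rot"].round(3).tolist(),s["ft_force"])
print(np.round(p["pose"],3).tolist(),np.round(p["intrinsics"],1).tolist())
for q in("knob_grip","knob","strap_handle","clutch"):print(q,find(p,q))
for X in((.613,-.16,.074),(.545,-.158,.0515)):print(proj(p,X))
E
```

```text
time_s: 2.07
position: [0.389, -0.3416, 0.1978]
tool_rot: [[0.955, 0.296, 0.0], [0.296, -0.955, -0.0], [0.0, 0.0, -1.0]]
ft_force: [0.5, -1.2, 0.9]
grip_width: 0.0499
gripper_force: 0.0
time_s: 2.73
position: [0.6139, -0.159, 0.1977]
tool_rot: [[0.955, 0.296, 0.0], [0.296, -0.955, -0.0], [0.0, 0.0, -1.0]]
ft_force: [-0.0, -0.5, -0.0]
grip_width: 0.0501
gripper_force: 0.0
time_s: 3.4
position: [0.6127, -0.1605, 0.1814]
tool_rot: [[0.526, 0.851, -0.0], [0.851, -0.526, 0.0], [-0.0, -0.0, -1.0]]
ft_force: [0.1, -0.1, -0.6]
grip_width: 0.0403
gripper_force: 0.0
time_s: 4.07
position: [0.6126, -0.1605, 0.1654]
tool_rot: [[-0.157, 0.988, -0.0], [0.988, 0.157, 0.0], [0.0, -0.0, -1.0]]
ft_force: [-0.0, 0.4, 0.1]
grip_width: 0.0403
gripper_force: 0.0
4.1167 [-25.4  31.6  63.1   0.   85.3 -34.2] [ 0.6125 -0.1604  0.165 ] [[-0.153, 0.988, -0.001], [0.988, 0.153, 0.0], [0.0, -0.001, -1.0]] [ 0.16185652 -0.41087694  0.02417773]
[[0.988, -0.15, -0.046, 0.6], [0.157, 0.943, 0.294, -0.086], [-0.0, -0.298, 0.955, 0.34], [0.0, 0.0, 0.0, 1.0]] [[411.1, 0.0, 308.1], [0.0, 411.1, 235.8], [0.0, 0.0, 1.0]]
knob_grip [(0.67, array([310.7, 219.1]))]
knob [(0.56, array([305.9, 218.2]))]
strap_handle [(0.94, array([228.4, 189. ])), (0.84, array([371.2, 433.8]))]
clutch []
[np.float64(309.51184943769306), np.float64(224.8852081797119)]
[np.float64(216.04995688356496), np.float64(199.30794898587862)]
```

View pics/w1.png

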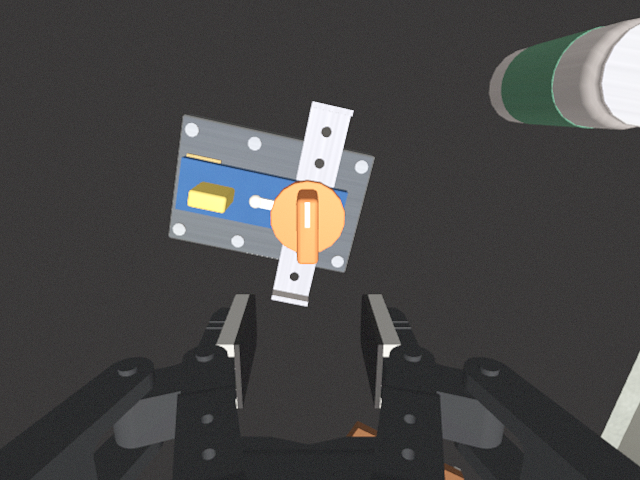

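```bash
python3 -m crank '[4,0,0,1.6,0,4,0,0,1.6,0,4,0,0,1.6,0,4,0,0,1.6,0,4,0,0,1.6,0,4,0,0,0.8,0,4,0,0,0.8,0,4,0,0,0.8,0]' 60
python3 -m crank '[0.5,0,0,0,0,0.5,0,0,0,0,0.5,0,0,0,0,0.5,0,0,0,0,0.5,0,0,0,0,0.5,0,0,0,0,0.5,0,0,0,0,0.5,0,0,0,0]' 60
```

```text
time_s: 4.98
position: [0.613, -0.1606, 0.0616]
tool_rot: [[-0.153, 0.988, 0.001], [0.988, 0.153, -0.0], [-0.001, 0.001, -1.0]]
ft_force: [0.5, -0.5, 0.5]
grip_width: 0.0399
gripper_force: 0.0
time_s: 5.65
position: [0.6127, -0.1605, 0.0618]
tool_rot: [[-0.153, 0.988, 0.0], [0.988, 0.153, -0.0], [-0.0, 0.0, -1.0]]
ft_force: [-0.3, -0.0, -0.1]
grip_width: 0.0049
gripper_force: 0.0
```

Run:
```python
from h import *
a=optics.get_image("wrist");b=optics.get_image("side")
f=lambda x:cv2.resize(x,(400,400),interpolation=cv2.INTER_CUBIC)
A=f(a["color"][120:400,170:450]);B=f(b["color"][180:320,255:395])
cv2.imwrite("pics/c2.png",np.hstack([A,B])[:,:,::-1])
print(proj(b,env.observe()["position"]))
```

```text
[np.float64(329.0276586255312), np.float64(264.0904912958386)]
```

View pics/c2.png

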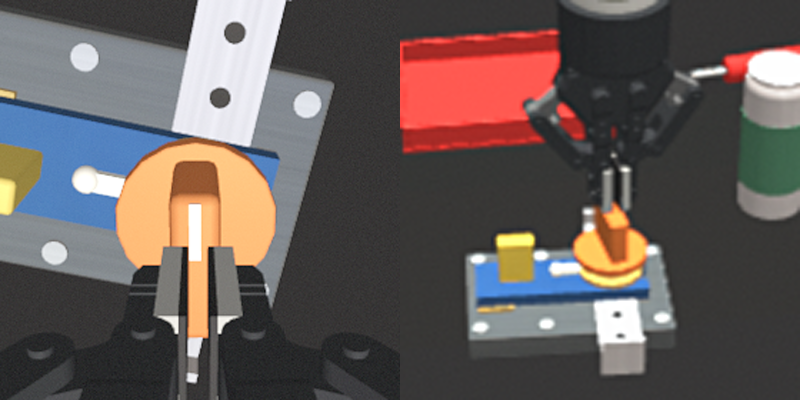

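Run:
```python
from h import *
a=optics.get_image("wrist");b=optics.get_image("side");s=env.observe();P=s["position"];R=s["tool_rot"]
print(s["grip_width"],s["gripper_force"],s["q"])
for k in(0,.01,.02,.03,.04):
  print(k,*[np.round(proj(a,P+R@[sx*.011,sy*.0025,-k]),0) for sx in(-1,1) for sy in (-1,1)],np.round(proj(b,P-R[:,2]*k),0))
cx=a["color"][190:390,220:400];cs=b["color"][220:300,290:370]
cv2.imwrite("pics/c3.png",np.hstack([cv2.resize(cx,(400,444),interpolation=cv2.INTER_CUBIC),cv2.resize(cs,(400,444),interpolation=cv2.INTER_CUBIC)])[:,:,::-1])
```

```text
0.00452593783518254 0.0 [-2.53694876e+01  3.67526613e+01  7.14844360e+01 -1.20580532e-03
  7.17644687e+01 -3.41922474e+01]
0 [304. 301.] [314. 301.] [304. 257.] [315. 257.] [329. 264.]
0.01 [304. 311.] [315. 311.] [303. 265.] [315. 265.] [329. 260.]
0.02 [303. 323.] [315. 323.] [303. 274.] [315. 274.] [329. 256.]
0.03 [303. 335.] [316. 335.] [303. 285.] [316. 285.] [329. 253.]
0.04 [303. 349.] [316. 349.] [302. 296.] [316. 296.] [329. 249.]
```

View pics/c3.png

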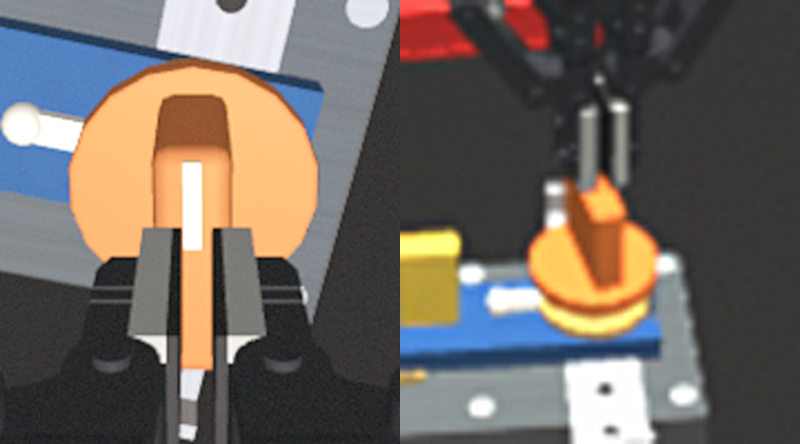

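The gripper closed on nothing. Both views show the finger ends about 30–35 mm above the reported TCP, just over the bar's top. I'll open, go down 20 mm and close again.

```bash
python3 -m crank '[4,0,0,0,0,4,0,0,0,0,4,0,0,0,0,4,0,0,0,0,4,0,0,0.2,0,4,0,0,0.2,0,4,0,0,0.2,0,4,0,0,0.2,0]' 60
python3 -m crank '[4,0,0,0.2,0,4,0,0,0.2,0,4,0,0,0.2,0,4,0,0,0.2,0,4,0,0,0.2,0,4,0,0,0.2,0,4,0,0,0,0,4,0,0,0,0]' 60
python3 - <<'E'
from h import *
a=optics.get_image("wrist");b=optics.get_image("side")
s=env.observe();print(s["position"],s["ft_force"],s["grip_width"])
cx=a["color"][160:400,200:420];cs=b["color"][220:300,290:370]
cv2.imwrite("pics/c4.png",np.hstack([cv2.resize(cx,(400,444),interpolation=cv2.INTER_CUBIC),cv2.resize(cs,(400,444),interpolation=cv2.INTER_CUBIC)])[:,:,::-1])
E
```

```text
time_s: 6.52
position: [0.6126, -0.1604, 0.0533]
tool_rot: [[-0.153, 0.988, -0.0], [0.988, 0.153, 0.0], [0.0, -0.0, -1.0]]
ft_force: [0.1, -0.2, -0.6]
grip_width: 0.04
gripper_force: 0.0
time_s: 7.18
position: [0.6126, -0.1604, 0.0415]
tool_rot: [[-0.153, 0.988, -0.0], [0.988, 0.153, 0.0], [0.0, -0.0, -1.0]]
ft_force: [0.6, -0.6, -0.1]
grip_width: 0.0399
gripper_force: 0.0
[ 0.61271405 -0.16049758  0.04172983] [-0.73036358  0.02741723  0.59409654] 0.03996013271290845
```

View pics/c4.png

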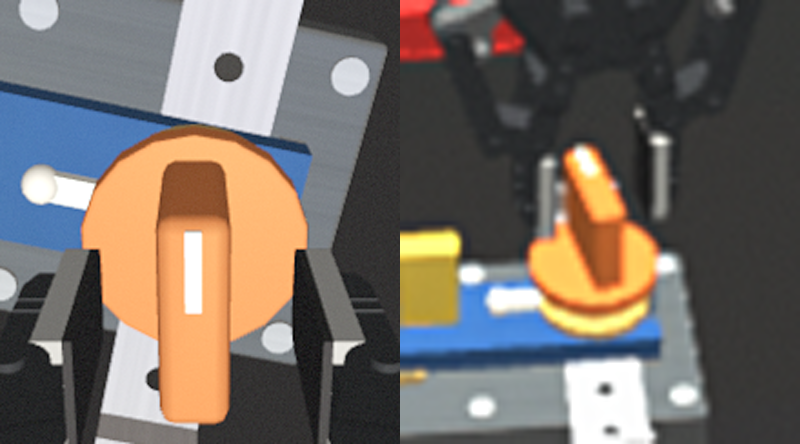

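```bash
python3 -m crank '[4,0,0,0.2,0,4,0,0,0.2,0,4,0,0,0.2,0,1,0,0,0,0,1,0,0,0,0,1,0,0,0,0,1,0,0,0,0,1,0,0,0,0]' 60
python3 -c "
from h import *;s=env.observe();print(s['position'],s['ft_force'],s['wrist_torque'],s['grip_width'],s['q'].round(1))"
```

```text
time_s: 7.95
position: [0.6123, -0.1605, 0.0356]
tool_rot: [[-0.153, 0.988, -0.001], [0.988, 0.153, 0.0], [0.0, -0.001, -1.0]]
ft_force: [-3.0, -1.0, 1.1]
grip_width: 0.0128
gripper_force: 62.4
[ 0.61225049 -0.1604669   0.03560872] [-2.96270491 -1.02931452  1.09181973] [-0.04730589  0.51901551  0.02981973] 0.012761677302146906 [-25.4  38.4  73.1  -0.   68.6 -34.2]
```

```bash
python3 -m crank '[1,0,-0.03,0,-0.1,1,0,0,0,-0.1,1,0,0,0,-0.1,1,0,0,0,-0.1,1,0,0,0,-0.1,1,0,0,0,-0.1,1,0,0,0,-0.1,1,0,0,0,-0.1]' 60
python3 -m crank '[1,0,0,0.03,0,1,0,0,0.03,0,1,0,0,0.03,0,1,0,0,0.03,0,1,0,0,0,0,1,0,0,0,0,1,0,0,0,0,1,0,0,0,0]' 60
python3 -c "
from h import *;s=env.observe();print(s['position'],s['ft_force'],s['wrist_torque'],s['grip_width'],s['q'].round(1))"
```

```text
time_s: 8.62
position: [0.6125, -0.1602, 0.0357]
tool_rot: [[-0.819, 0.574, 0.0], [0.574, 0.819, 0.001], [0.0, 0.001, -1.0]]
ft_force: [-2.1, 0.7, 1.0]
grip_width: 0.0129
gripper_force: 62.4
time_s: 9.28
position: [0.6124, -0.1603, 0.0345]
tool_rot: [[-0.816, 0.579, 0.0], [0.579, 0.816, 0.0], [0.0, 0.0, -1.0]]
ft_force: [-1.1, 3.5, 1.6]
grip_width: 0.0131
gripper_force: 62.6
[ 0.61243592 -0.16033057  0.03445943] [-1.13092914  3.50767669  1.59369015] [ 0.78182827  0.0447084  -0.05512029] 0.013070376880489355 [-25.4  38.4  73.2   0.   68.4 -80. ]
```

```bash
C='python3 -m crank'; for i in 1; do python3 -m crank '[1,0,0,0.05,0,1,0,0,0.05,0,1,0,0,0,0,1,0,0,0,0,1,0,0,0,0,1,0,0,0,0,1,0,0,0,0,1,0,0,0,0]' | grep -E 'posi|ft_f'; python3 -m crank '[1,0,0,0.05,0,1,0,0,0.05,0,1,0,0,0,0,1,0,0,0,0,1,0,0,0,0,1,0,0,0,0,1,0,0,0,0,1,0,0,0,0]'| grep -E 'posi|ft_f'; done
```

```text
position: [0.6124, -0.1604, 0.0335]
ft_force: [0.6, 4.9, 2.6]
position: [0.6124, -0.1604, 0.0325]
ft_force: [-0.2, 5.1, 3.3]
```

```bash
python3 -m crank '[1,0,0.03,0.03,0,1,0,0,0.03,0,1,0,0,0,0,1,0,0,0,0,1,0,0,0,0,1,0,0,0,0,1,0,0,0,0,1,0,0,0,0]' | grep -E 'posi|ft_f'; python3 -m crank '[1,0,0,0.03,0,1,0,0,0.02,0,1,0,0,0,0,1,0,0,0,0,1,0,0,0,0,1,0,0,0,0,1,0,0,0,0,1,0,0,0,0]'| grep -E 'posi|ft_f'
```

```text
position: [0.6125, -0.1603, 0.0318]
ft_force: [-1.1, 3.8, 3.4]
position: [0.6125, -0.1603, 0.0313]
ft_force: [-1.4, 3.4, 5.3]
```

```bash
python3 -m crank '[1,0,0,0.03,0,1,0,0,0,0,1,0,0,0,0,1,0,0,0,0,1,0,0,0,0,1,0,0,0,0,1,0,0,0,0,1,0,0,0,0]' | grep -E 'posi|ft_f'
```

```text
position: [0.6125, -0.1603, 0.031]
ft_force: [-2.2, 3.5, 3.7]
```

Not the ring yet; spring only (noise about 1 N).

```bash
python3 -m crank '[1,0,0,0.03,0,1,0,0,0.02,0,1,0,0,0,0,1,0,0,0,0,1,0,0,0,0,1,0,0,0,0,1,0,0,0,0,1,0,0,0,0]' | grep -E 'posi|ft_f'
python3 -m crank '[1,0,0,0.03,0,1,0,0,0.02,0,1,0,0,0,0,1,0,0,0,0,1,0,0,0,0,1,0,0,0,0,1,0,0,0,0,1,0,0,0,0]' | grep -E 'posi|ft_f'
```

```text
position: [0.6125, -0.1603, 0.0305]
ft_force: [-2.5, 3.2, 4.8]
position: [0.6125, -0.1603, 0.0301]
ft_force: [-2.4, 2.8, 5.1]
```

```bash
python3 -c "
from h import *;s=env.observe();print(s['time_s'],s['position'],s['ft_force'],s['wrist_torque'])"
```

```text
13.95 [ 0.61254676 -0.16028947  0.03006566] [-2.36948372  2.84469904  5.07720441] [ 0.65359102  0.44004104 -0.02762489]
```

```bash
python3 -m crank '[1,0,0,0.03,0,1,0,0,0.02,0,1,0,0,0,0,1,0,0,0,0,1,0,0,0,0,1,0,0,0,0,1,0,0,0,0,1,0,0,0,0]' | grep -E 'posi|ft_f'
```

```text
position: [0.6125, -0.1603, 0.0296]
ft_force: [-3.0, 3.0, 6.0]
```

```bash
python3 -m crank '[1,0,0,0.03,0,1,0,0,0.01,0,1,0,0,0,0,1,0,0,0,0,1,0,0,0,0,1,0,0,0,0,1,0,0,0,0,1,0,0,0,0]' | grep -E 'posi|ft_f'
```

```text
position: [0.6125, -0.1603, 0.0292]
ft_force: [-4.1, 3.1, 5.5]
```

```bash
python3 -m crank '[1,0,0,0.03,0,1,0,0,0.02,0,1,0,0,0,0,1,0,0,0,0,1,0,0,0,0,1,0,0,0,0,1,0,0,0,0,1,0,0,0,0]' | grep -E 'posi|ft_f'
```

```text
position: [0.6125, -0.1603, 0.029]
ft_force: [-2.6, 2.3, 6.9]
```

```bash
python3 -m crank '[1,0,0,0.03,0,1,0,0,0.01,0,1,0,0,0,0,1,0,0,0,0,1,0,0,0,0,1,0,0,0,0,1,0,0,0,0,1,0,0,0,0]' | grep -E 'posi|ft_f'
```

```text
position: [0.6126, -0.1603, 0.0288]
ft_force: [-3.6, 3.2, 8.5]
```

```bash
python3 -m crank '[1,0,0,0.03,0,1,0,0,0.03,0,1,0,0,0,0,1,0,0,0,0,1,0,0,0,0,1,0,0,0,0,1,0,0,0,0,1,0,0,0,0]' | grep -E 'posi|ft_f'
```

```text
position: [0.6126, -0.1603, 0.0285]
ft_force: [-5.8, 3.8, 11.4]
```

```bash
python3 -m crank '[1,0,0,0.03,0,1,0,0,0.02,0,1,0,0,0,0,1,0,0,0,0,1,0,0,0,0,1,0,0,0,0,1,0,0,0,0,1,0,0,0,0]' | grep -E 'posi|ft_f'
```

```text
position: [0.6127, -0.1603, 0.0283]
ft_force: [-5.3, 3.9, 13.3]
```

```bash
python3 -m crank '[1,0,0,0.03,0,1,0,0,0.03,0,1,0,0,0.03,0,1,0,0,0.02,0,1,0,0,0,0,1,0,0,0,0,1,0,0,0,0,1,0,0,0,0]' | grep -E 'posi|ft_f'
```

```text
position: [0.6127, -0.1604, 0.0279]
ft_force: [-7.8, 4.5, 18.2]
```

```bash
python3 -m crank '[1,0,0,0,0.04,1,0,0,0,0.05,1,0,0,-0.012,0.05,1,0,0,-0.012,0.05,1,0,0,-0.012,0.05,1,0,0,-0.012,0.05,1,0,0,-0.012,0.05,1,0,0,0,0]' | grep -E 'time|posi|ft_f'
python3 -c "
from h import *;s=env.observe();print(s['time_s'],s['position'],s['ft_force'],s['wrist_torque'])"
```

```text
time_s: 19.28
position: [0.6126, -0.1606, 0.0286]
ft_force: [-6.6, 3.5, 19.2]
19.2833 [ 0.61264683 -0.16056855  0.02861414] [-6.61805486  3.54432446 19.16371542] [0.78853012 1.45852412 0.08919207]
```

```bash
python3 -m crank '[1,0,0,-0.018,0.06,1,0,0,-0.015,0.06,1,0,0,-0.015,0.06,1,0,0,-0.015,0.06,1,0,0,-0.015,0.06,1,0,0,-0.015,0.06,1,0,0,-0.015,0.06,1,0,0,-0.015,0.06]' | grep -E 'time|posi|ft_f'
python3 - <<'E'
from h import *
s=env.observe();print(s['wrist_torque'],s['q'][5])
a=optics.get_image("wrist");b=optics.get_image("side")
cx=a["color"][100:400,170:470];cs=b["color"][220:300,290:370]
cv2.imwrite("pics/c5.png",np.hstack([cv2.resize(cx,(400,400),interpolation=cv2.INTER_CUBIC),cv2.resize(cs,(400,400),interpolation=cv2.INTER_CUBIC)])[:,:,::-1])
E
```

```text
time_s: 19.95
position: [0.6124, -0.1607, 0.0298]
ft_force: [-8.4, 3.6, 19.0]
[0.60935527 1.60713298 0.24148817] -32.88881388185572
```

View pics/c5.png

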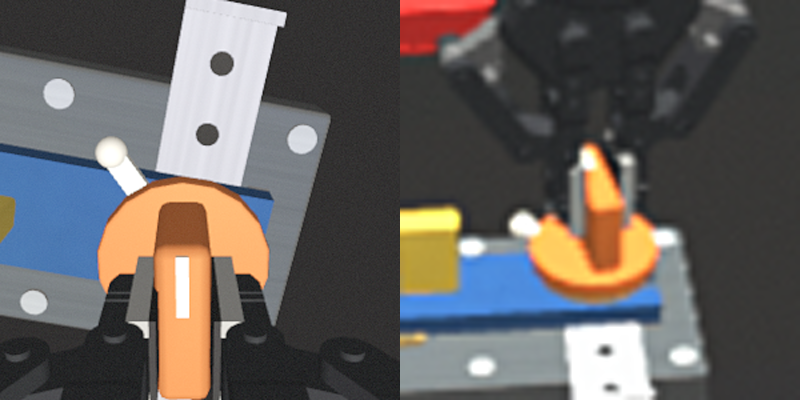

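```bash
python3 -m crank '[1,0,-0.04,-0.018,0.065,1,0,-0.04,-0.017,0.065,1,0,-0.04,-0.017,0.065,1,0,0,-0.016,0.065,1,0,0,-0.016,0.065,1,0,0,-0.016,0.065,1,0,0,-0.016,0.065,1,0,0,-0.016,0.065]' | grep -E 'time|posi|ft_f'
```

```text
time_s: 20.72
position: [0.612, -0.1608, 0.0312]
ft_force: [-6.5, 3.8, 17.3]
```

```bash
python3 -m crank '[1,0,0,-0.018,0.065,1,0,0,-0.017,0.065,1,0,0,-0.017,0.065,1,0,0,-0.016,0.065,1,0,0,-0.016,0.065,1,0,0,-0.016,0.065,1,0,0,-0.016,0.065,1,0,0,-0.016,0.065]' | grep -E 'time|posi|ft_f'
```

```text
time_s: 21.38
position: [0.6118, -0.1607, 0.0325]
ft_force: [-6.1, 4.2, 18.0]
```

```bash
python3 -m crank '[1,0,0,-0.018,0.065,1,0,0,-0.017,0.065,1,0,0,-0.017,0.065,1,0,0,-0.016,0.065,1,0,0,-0.016,0.065,1,0,0,-0.016,0.065,1,0,0,-0.016,0.065,1,0,0,-0.016,0.065]' | grep -E 'time|posi|ft_f'
```

```text
time_s: 22.05
position: [0.6116, -0.1604, 0.0338]
ft_force: [-7.4, 4.7, 18.1]
```

```bash
python3 -m crank '[1,0,0,-0.016,0.065,1,0,0,-0.016,0.065,1,0,0,-0.016,0.065,1,0,0,-0.016,0.065,1,0,0,-0.016,0.065,1,0,0,-0.016,0.065,1,0,0,-0.016,0.065,1,0,0,-0.016,0.065]' | grep -E 'time|posi|ft_f'
python3 - <<'E'
from h import *
s=env.observe();print(s['ft_force'],s['wrist_torque'],s['q'][5])
a=optics.get_image("wrist");b=optics.get_image("side")
cx=a["color"][100:400,170:470];cs=b["color"][220:300,290:370]
cv2.imwrite("pics/c6.png",np.hstack([cv2.resize(cx,(400,400),interpolation=cv2.INTER_CUBIC),cv2.resize(cs,(400,400),interpolation=cv2.INTER_CUBIC)])[:,:,::-1])
E
```

```text
time_s: 22.72
position: [0.6115, -0.1602, 0.035]
ft_force: [-6.9, 5.9, 19.2]
[-6.92319214  5.93047379 19.2230682 ] [1.07469536 1.34181636 0.21478902] 86.24663093749594
```

View pics/c6.png

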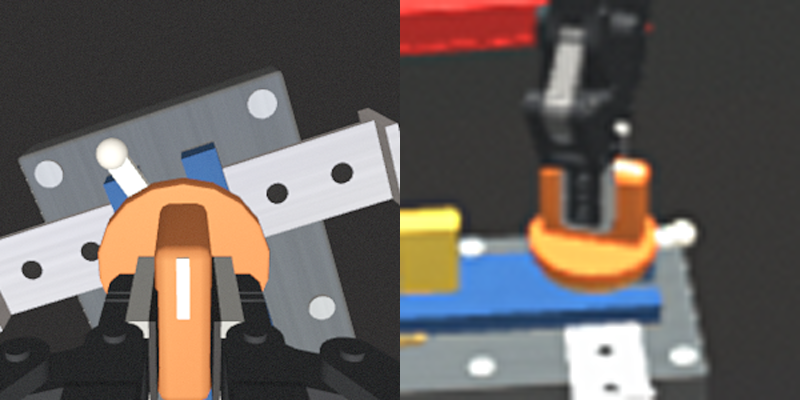

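```bash
python3 -m crank '[1,0,0,-0.1,0,1,0,0,-0.1,0,1,0,0,-0.1,0,1,0,0,-0.1,0,1,0,0,-0.1,0,1,0,0,-0.1,0,1,0,0,0,0,1,0,0,0,0]' | grep -E 'time|posi|ft_f'
python3 -m crank '[4,0,0,0,0,4,0,0,0,0,4,0,0,0,0,4,0,0,0,0,4,0,0,-0.5,0,4,0,0,-1,0,4,0,0,-2,0,4,0,0,-2,0]' | grep -E 'time|posi|ft_f|grip'
python3 -c "
from h import *;s=env.observe();print(s['q'].round(1),s['tool_rot'].round(3).tolist())"
```

```text
time_s: 23.48
position: [0.6113, -0.1601, 0.039]
ft_force: [-2.6, 4.9, 3.8]
time_s: 24.15
position: [0.6112, -0.1604, 0.0953]
ft_force: [1.0, -0.5, 0.0]
grip_width: 0.0402
gripper_force: 0.0
[-25.4  34.7  69.4  -0.   76.   86.1] [[0.93, -0.366, -0.0], [-0.366, -0.93, 0.0], [-0.0, 0.0, -1.0]]
```

```bash
python3 -m crank '[4,-1.6,0.54,0,0,4,-1.6,0.54,0,0,4,-1.6,0.54,0,0,4,-1.57,0.52,0,0,4,0,0,0,-0.08,4,0,0,0,-0.08,4,0,0,0,-0.08,4,0,0,0,-0.076]' | grep -E 'time|posi|ft_f'
python3 - <<'E'
from h import *
w=optics.get_image("wrist");t=optics.get_image("top");s=env.observe()
print(s["position"].round(4),s["tool_rot"].round(3).tolist(),s["q"].round(1))
print(find(w,"strap_handle"),find(w,"strap_mid"),find(w,"knob"))
hsv=cv2.cvtColor(w["color"],cv2.COLOR_RGB2HSV)
m=cv2.inRange(hsv,(24,130,60),(34,255,255));c=cv2.connectedComponentsWithStats(m)
print([(x.tolist(),g.round(1)) for x,g in zip(c[2][1:],c[3][1:]) if x[4]>80])
m=cv2.inRange(hsv,(100,130,60),(125,255,255));c=cv2.connectedComponentsWithStats(m)
print([(x.tolist(),g.round(1)) for x,g in zip(c[2][1:],c[3][1:]) if x[4]>80])
for dx in(-.013,.013):
  for dy in(-.006,.006):
    for z in(.0335,.0695):print(dx,dy,z,np.round(proj(w,np.array([.544+dx+dy*.06,-.157+dy-dx*.06,z]))))
save(w,"w7.png")
E
```

```text
time_s: 24.82
position: [0.5444, -0.1572, 0.0953]
ft_force: [-0.7, 0.9, 0.2]
[ 0.5445 -0.1572  0.0951] [[0.998, -0.058, 0.001], [-0.058, -0.998, -0.001], [0.001, 0.001, -1.0]] [-28.1  28.7  80.9  -0.   70.3  65.3]
[(0.72, array([305.5, 229.6]))] [(0.89, array([307.5, 231.5]))] [(0.81, array([305.6, 124.1]))]
[([296, 224, 22, 54, 249], array([305.6, 237.7]))]
[([273, 170, 68, 119, 5642], array([306.8, 226.5]))]
-0.013 -0.006 0.0335 [317. 260.]
-0.013 -0.006 0.0695 [318. 284.]
-0.013 0.006 0.0335 [297. 260.]
-0.013 0.006 0.0695 [296. 284.]
0.013 -0.006 0.0335 [317. 219.]
0.013 -0.006 0.0695 [319. 237.]
0.013 0.006 0.0335 [297. 219.]
0.013 0.006 0.0695 [295. 237.]
```

View pics/w7.png

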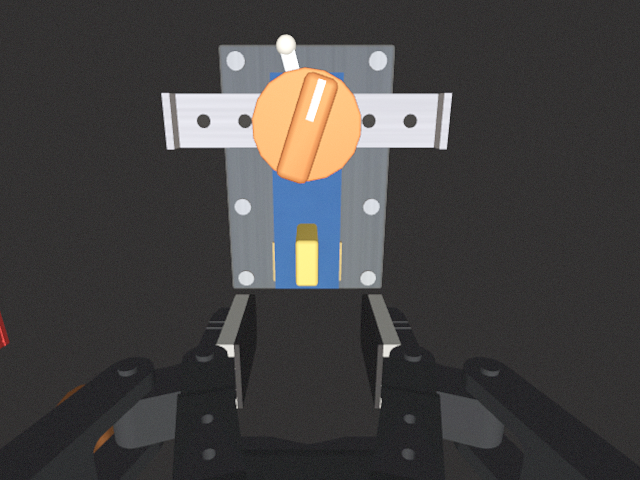

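```bash
python3 -m crank '[4,-0.1,0,1.3,0,4,0,0,1.3,0,4,0,0,1.3,0,4,0,0,1.3,0,4,0,0,1.3,0,4,0,0,0.6,0,4,0,0,0.6,0,4,0,0,0.5,0]' 60 | grep -E 'time|posi|ft_f'
python3 -m crank '[0.9,0,0,0,0,0.9,0,0,0,0,0.9,0,0,0,0,0.9,0,0,0,0,0.9,0,0,0,0,0.9,0,0,0,0,0.9,0,0,0,0,0.9,0,0,0,0]' 70
python3 -c "
from h import *;s=env.observe();print(s['ft_force'],s['wrist_torque'],s['position'])"
```

```text
time_s: 25.73
position: [0.5434, -0.1569, 0.012]
ft_force: [-0.9, 0.5, 0.4]
time_s: 26.4
position: [0.5435, -0.1569, 0.0125]
tool_rot: [[0.998, -0.059, 0.001], [-0.059, -0.998, -0.0], [0.001, 0.0, -1.0]]
ft_force: [-0.1, 1.0, 5.4]
grip_width: 0.0106
gripper_force: 69.2
[-0.11397594  0.97330606  5.37518018] [ 0.08935142  0.0771858  -0.05425481] [ 0.54347846 -0.15692835  0.01254636]
```

```bash
python3 -m crank '[0.9,0,0,-0.1,0,0.9,0,0,-0.1,0,0.9,0,0,-0.1,0,0.9,0,0,-0.1,0,0.9,0,0,0,0,0.9,0,0,0,0,0.9,0,0,0,0,0.9,0,0,0,0]' 80
python3 -c "
from h import *;s=env.observe();print(s['ft_force'],s['wrist_torque'],s['position'])"
```

```text
time_s: 27.07
position: [0.5432, -0.1568, 0.016]
tool_rot: [[0.998, -0.059, -0.0], [-0.059, -0.998, 0.0], [-0.0, -0.0, -1.0]]
ft_force: [1.1, -1.0, -2.8]
grip_width: 0.0098
gripper_force: 72.3
[ 1.10113005 -1.00174738 -2.80645988] [-0.01490253  0.06491886 -0.04458516] [ 0.54318    -0.15683121  0.01600891]
```

```bash
python3 -m crank '[0.9,0,0,-0.05,0,0.9,-0.3,0,0,0,0.9,-0.3,0,0,0,0.9,-0.3,0,0,0,0.9,-0.3,0,0,0,0.9,-0.3,0,0,0,0.9,-0.3,0,0,0,0.9,-0.3,0,0,0]' 80
```

```text
time_s: 27.73
position: [0.5219, -0.1556, 0.0166]
tool_rot: [[0.998, -0.059, 0.0], [-0.059, -0.998, 0.0], [0.0, -0.0, -1.0]]
ft_force: [-0.3, 0.4, -3.8]
grip_width: 0.0105
gripper_force: 72.3
```

```bash
python3 -m crank '[0.9,-0.7,0,0,0,0.9,-0.8,0,0,0,0.9,-0.8,0,0,0,0.9,-0.8,0,0,0,0.9,-0.8,0,0,0,0.9,-0.5,0,0,0,0.9,0,0,-0.8,0,0.9,0,0,-1.5,0]' 80 | grep -E 'posi|ft_f|width'
python3 -m crank '[0.9,0,0,-1.5,0,0.9,0,0,-1.5,0,0.9,0,0,-1.5,0,0.9,0,0,-1.2,0,0.9,0,0,0,0,0.9,0,0,0,0,0.9,0,0,0,0,0.9,0,0,0,0]' | grep -E 'posi|ft_f|width'
python3 - <<'E'
from h import *
t=optics.get_image("top");w=optics.get_image("wrist");s=env.observe();P=s["position"];R=s["tool_rot"];print(P)
hsv=cv2.cvtColor(t["color"],cv2.COLOR_RGB2HSV)
m=cv2.inRange(hsv,(0,150,80),(6,255,255))|cv2.inRange(hsv,(172,150,80),(180,255,255));c=cv2.connectedComponentsWithStats(m)
i=1+np.argmax(c[2][1:,4]);q=np.argwhere(c[1]==i)[:,::-1].astype(np.float32)
q=q[q[:,1]>207];r=cv2.minAreaRect(q);print(r,onz(t,r[0],.015))
d=np.array([.5375,.1435,0])-P;print("tool delta",R.T@d)
for q in("jar_mid","can_mid"):print(q,find(t,q))
print(onz(t,(254.5,332),.06),onz(t,(284,154),.13))
E
```

```text
position: [0.4775, -0.1527, 0.0393]
ft_force: [-0.7, -0.3, -2.7]
grip_width: 0.0104
position: [0.478, -0.1528, 0.0958]
ft_force: [0.1, -0.3, -3.1]
grip_width: 0.0105
[ 0.47804987 -0.15285346  0.09591384]
((196.0760498046875, 254.50164794921875), (72.93929290771484, 94.58634948730469), 1.2453643083572388) [0.56746843 0.1475678  0.015     ]
tool delta [ 0.04191361 -0.29928923  0.09606436]
jar_mid [(0.79, array([255.7, 329.2]))]
can_mid [(0.73, array([282.6, 162.4]))]
[0.40312223 0.01442281 0.06      ] [ 0.76026365 -0.04538325  0.13      ]
```

```bash
python3 -m crank '[0.9,0.2,-1.2,0,0,0.9,0.3,-2,0,0,0.9,0.3,-2.2,0,0,0.9,0.3,-2.2,0,0,0.9,0.3,-2.2,0,0,0.9,0.3,-2.2,0,0,0.9,0.3,-2.2,0,0,0.9,0.3,-2.2,0,0]' 80 | grep -E 'posi|ft_f|width'
python3 -m crank '[0.9,0.3,-2.2,0,0,0.9,0.3,-2.2,0,0,0.9,0.3,-2.2,0,0,0.9,0.3,-2.2,0,0,0.9,0.3,-2.2,0,0,0.9,0.3,-2.2,0,0,0.9,0.05,-0.7,0,0,0.9,0,0,0,0]' | grep -E 'posi|ft_f|width'
python3 - <<'E'
from h import *
t=optics.get_image("top");w=optics.get_image("wrist");s=env.observe();print(s["position"],s["q"].round(1))
print(find(t,"strap_mid"),find(t,"tray"))
hsv=cv2.cvtColor(w["color"],cv2.COLOR_RGB2HSV)
m=cv2.inRange(hsv,(0,150,60),(6,255,255))|cv2.inRange(hsv,(174,150,60),(180,255,255))
c=cv2.connectedComponentsWithStats(m);i=1+np.argmax(c[2][1:,4]);x,y,ww,h,_=c[2][i];print("red box px",x,y,ww,h)
for u in((x,y),(x+ww,y),(x,y+h),(x+ww,y+h)):print(onz(w,u,.026).round(3))
E
```

```text
position: [0.5109, 0.0112, 0.0965]
ft_force: [1.1, -0.8, -2.0]
grip_width: 0.0104
position: [0.5373, 0.1489, 0.0963]
ft_force: [1.4, -1.0, -2.9]
grip_width: 0.0106
[0.5373105  0.1468472  0.09637072] [ 3.1 27.8 82.3 -0.  69.9 96.5]
[(0.76, array([452.3, 176.3])), (0.61, array([197.8, 231.5]))] [(0.56, array([212.3, 248.2]))]
red box px 156 0 186 341
[0.672 0.22  0.026]
[0.666 0.122 0.026]
[0.468 0.254 0.026]
[0.461 0.129 0.026]
```

```bash
python3 -m crank '[0.9,0,0,0.9,0,0.9,0,0,1.3,0,0.9,0,0,1.3,0,0.9,0,0,1.3,0,0.9,0,0,1.3,0,0.9,0,0,1.2,0,0.9,0,0,0.7,0,0.9,0,0,0.4,0]' 80 | grep -E 'posi|ft_f|width'
python3 -m crank '[0.9,0,0,0.2,0,0.9,0,0,0.2,0,0.9,0,0,0.2,0,0.9,0,0,0.2,0,0.9,0,0,0.1,0,0.9,0,0,0.1,0,0.9,0,0,0.1,0,0.9,0,0,0,0]' | grep -E 'posi|ft_f|width'
```

```text
position: [0.5372, 0.1464, 0.0114]
ft_force: [0.7, -0.4, -3.5]
grip_width: 0.0106
position: [0.5376, 0.147, 0.0015]
ft_force: [0.4, 0.4, -3.0]
grip_width: 0.0105
```

```bash
python3 -m crank '[0.9,0,0,0.1,0,0.9,0,0,0.1,0,0.9,0,0,0.1,0,0.9,0,0,0.05,0,0.9,0,0,0,0,0.9,0,0,0,0,0.9,0,0,0,0,0.9,0,0,0,0]' | grep -E 'posi|ft_f|width'
```

```text
position: [0.5377, 0.147, -0.0019]
ft_force: [0.5, 0.8, -2.4]
grip_width: 0.0105
```

```bash
python3 -m crank '[0.9,0,0,0.05,0,0.9,0,0,0.05,0,0.9,0,0,0.05,0,0.9,0,0,0,0,0.9,0,0,0,0,0.9,0,0,0,0,0.9,0,0,0,0,0.9,0,0,0,0]' | grep -E 'posi|ft_f|width'
```

```text
position: [0.5377, 0.147, -0.0034]
ft_force: [0.4, 0.3, -2.8]
grip_width: 0.0105
```

```bash
python3 -m crank '[0.9,0,0,0.05,0,0.9,0,0,0.05,0,0.9,0,0,0.05,0,0.9,0,0,0,0,0.9,0,0,0,0,0.9,0,0,0,0,0.9,0,0,0,0,0.9,0,0,0,0]' | grep -E 'posi|ft_f|width'
```

```text
position: [0.5377, 0.147, -0.0048]
ft_force: [-1.6, -0.3, 1.4]
grip_width: 0.0103
```

```bash
python3 -m crank '[0.9,0,0,0.05,0,0.9,0,0,0.05,0,0.9,0,0,0.05,0,0.9,0,0,0,0,0.9,0,0,0,0,0.9,0,0,0,0,0.9,0,0,0,0,0.9,0,0,0,0]' | grep -E 'posi|ft_f|width'
python3 -c "
from h import *;s=env.observe();print(s['time_s'],s['ft_force'],s['wrist_torque'],s['position'],s['tool_rot'].round(4).tolist())"
```

```text
position: [0.5378, 0.1471, -0.0059]
ft_force: [-3.5, 0.2, 5.5]
grip_width: 0.0106
34.8 [-3.49472011  0.15698998  5.46486171] [-0.01487653  0.05835843  0.05050042] [ 0.53780931  0.1470949  -0.00592661] [[0.9983, -0.059, 0.0007], [-0.059, -0.9983, 0.0001], [0.0007, -0.0001, -1.0]]
```

```bash
python3 -m crank '[1.5,0,0,0,0,2,0,0,0,0,3,0,0,0,0,3.5,0,0,0,0,3.5,0,0,0,0,3.5,0,0,0,0,3.5,0,0,0,0,3.5,0,0,-0.3,0]' | grep -E 'posi|ft_f|width'
python3 -m crank '[3.5,0,0,-0.6,0,3.5,0,0,-1.5,0,3.5,0,0,-2,0,3.5,0,0,-2.5,0,3.5,0,0,-2.5,0,3.5,0,0,-2.5,0,3.5,0,0,-2.5,0,3.5,0,0,0,0]' | grep -E 'posi|ft_f|width'
python3 - <<'E'
from h import *
w=optics.get_image("wrist");t=optics.get_image("top")
print(find(w,"strap_handle"),find(w,"strap_mid"))
c=np.array([.5705,.145,.0115])
hsv=cv2.cvtColor(w["color"],cv2.COLOR_RGB2HSV)
m=cv2.inRange(hsv,(100,130,60),(125,255,255));q=np.argwhere(m)[:,::-1].astype(np.float32)
b=cv2.boxPoints(cv2.minAreaRect(q));print([onz(w,u,.017).round(3) for u in b])
print(proj(w,(.5375,.147,.035)),env.observe()["time_s"])
A=cv2.resize(w["color"],(533,400));B=t["color"][100:340,100:420];B=cv2.resize(B,(267,200))
o=np.zeros((400,800,3),np.uint8);o[:,:533]=A;o[:200,533:]=B;cv2.imwrite("pics/end.png",o[:,:,::-1])
for q in("can_mid","jar_mid","driver_grip"):print(q,find(t,q,1))
E
```

```text
position: [0.5374, 0.147, -0.0038]
ft_force: [-0.5, 0.7, -0.2]
grip_width: 0.035
position: [0.5398, 0.1472, 0.1431]
ft_force: [0.1, -1.3, 0.9]
grip_width: 0.0352
[(0.84, array([309. , 173.8]))] [(0.71, array([308.9, 176.2]))]
[array([0.51 , 0.17 , 0.017]), array([0.633, 0.16 , 0.017]), array([0.631, 0.122, 0.017]), array([0.508, 0.127, 0.017])]
[np.float64(308.131156170425), np.float64(223.47544853484342)] 36.3333
can_mid [(0.77, array([284.2, 160.8]))]
jar_mid [(0.97, array([254.9, 331.4]))]
driver_grip [(0.87, array([196.3, 146.4]))]
```

The blue mask puts the strap at x 0.51–0.63 and y 0.12–0.17, inside the tray. The can, jar and screwdriver are where they were, so I'm handing in.

```bash
python3 -c "
from h import *;print(env.close_job())"
```

```text
the job is handed in; nothing more can be done
None
```

I handed the job in at about 36 s: the nut is backed off about 165° by hand turn, the blue strap is in the red tray, and the can, jar and screwdriver are still in place; the final check was by measurement only, as my picture views were used up.

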